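# Fit a pestle in the homogeniser drive

## Robot

A 6-joint arm with a two-finger parallel gripper is mounted at the origin on the work surface. World frame = base frame: x ahead of the robot, y to its left, z up, the work surface at z = 0. Lengths are in m, angles in rad, forces in N, time in s.
With the tool pointing down it reaches from about 0.275 to 0.975 m from the base axis. Payload 8.4 kg.
Tool frame: the origin (TCP) lies midway between the tips of the shut fingers; the grasp point (between the pads) lies 19 mm behind it; z points along the fingers, x is the direction in which the jaws open and shut, and the axes are right-handed (so a half turn about z gives the same grasp; the last joint's range is limited). The gripper opens to 92 mm and grips with 3 to 60 N. Pads are 20 mm wide; open, the fingers measure 128 mm over their backs; the gripper's body (75 mm by 189 mm) begins 69 mm behind the grasp point.
Start: joints at [-1.346, 0.353, 1.633, -0, 1.155, -0.002], TCP at [0.141, -0.609, 0.215] pointing down, gripper open.
Joint ranges: [-2.63, 2.63], [-0.92, 2.1], [0.06, 2.66], [-1.3, 4.44], [0, 2.69], [-3.02, 3.02]. Speed limits (rad/s): [2.22, 2.22, 2.79, 3.14, 3.14, 3.14].

## Interface

Orientations are given as a unit quaternion [x, y, z, w].
In Python, from cell import manip, imaging gives the robot as it stands. Calls block until the motion is done:
- manip.goto(position, orientation): joint-space move of the TCP to a pose.
- manip.servo_line(position, velocity=0.15, frame=None): straight line of the TCP; frame=None keeps the orientation; velocity is the mean speed in m/s.
- manip.move_joints(angles): joint-space move.
- manip.move_gripper(opening, f_grip=None): opening from 0.0 (shut) to 1.0 (fully open); f_grip is the grip in N (None keeps the last); returns when the fingers have stopped.
- manip.hold(seconds).
- manip.solve_ik(position, orientation): joint angles nearest the present ones, or None.
- imaging.get_image(name): name is "scene" or "top" or "wrist"; returns (picture, depth): 384x512x3 uint8, red, green, blue; 384x512 float32, m along the optical axis (not along the pixel's ray), 0 where there is no reading.
- imaging.camera_params(name): a dict with "fx", "fy", "cx", "cy" (pixels), "xyz" and "rotation" of the camera in the world; the wrist camera has in their place "tool_from_camera" (4x4, takes a point from camera to tool coordinates, whose origin is the TCP and whose axes are the tool frame's). Camera axes: x right, y up, looking along -z (the intrinsics and any distortion apply to the point x, -y, -z); pixel columns grow to the right and rows downward; lengths in m; the calibration is good to about 2 mm. A picture is of the moment at which its call begins: read the wrist's pose just before it. camera_params takes no time and is no camera call.
A pose or a line that the arm cannot do raises manip.PlanningError and nothing moves.
- manip.close_job(): hands the job in, once; it reports no verdict.
Readings, each from a call of its own:
- manip.read_time(): time.
- manip.read_q(): joint angles.
- manip.read_joint_velocities(): joint speeds.
- manip.read_tau(): joint torques, N m.
- manip.read_eef_pos(): TCP position.
- manip.read_tool_rot(): TCP orientation.
- manip.read_contact_force(): force on the tool from outside, world axes, zero at the start.
- manip.read_torque(): the same for the moment, N m.
- manip.read_width(): opening from 0.0 (shut) to 1.0 (fully open).
Only numpy, scipy, OpenCV 4.12 (cv2) and the standard library are available. Lean on these libraries where they do the work, as an engineer would, in place of code of your own. Each camera call takes 0.05 s, during which the arm holds its last target. There are 200 camera calls.

## Task

Take the straight, round-ended pestle from its block, lower its shank gently until it is fully home in the collet of the homogeniser drive that stands nose-up on the bench, then turn the collet nut clockwise (seen from above) until the collet grips the shank firmly, hand-tight and not forced further. Let go of it all and leave the other pestles and everything else on the bench where they are.

Things in the scene. Friction and masses are not known exactly. Their poses are not given: they have to be found in the camera images.
- pestle_round: the pestle to fit, bright steel, 56 mm long, 55 g: a shank 10 mm in diameter and 28 mm long with a chamfered end, then a straight head 16 mm in diameter and 28 mm long with a rounded end. Origin at the centre of the free end of the shank, z along the pestle towards the round end. It starts standing shank-down in one of the block's three holes, origin 10 mm above the bench, head from 38 to 66 mm above the bench
- pestle_cone: another pestle with the same shank and a tapered, pointed head, 62 mm long in all; stays in the block. Origin at the shank's free end
- pestle_ball: another pestle with the same shank and a thin neck with a ball of 21 mm; stays in the block. Origin at the shank's free end
- block: white plastic block screwed to the bench that holds the pestles upright, 55 x 160 x 34 mm (x, y, z), with a row of three holes along its y at -50, 0 and +50 mm, each 11 mm in diameter and 24 mm deep. Origin at the centre of its underside; the pestles can stand in the holes in any order
- nut_top (a point): centre of the collet nut's upper face, on the drive's vertical axis, 166 mm above the bench. Here is the mouth of the collet: eight steel jaws with chamfered tops, just below this level. The drive is clamped upright and cannot turn
- nut_grip (a point): point on the axis 13 mm below nut_top, at half height of the nut: a round dark steel ring with shallow grooves, 38 mm in diameter, 25 mm high, its top 6 mm bevelled to 34 mm; the nose below is 42 mm. The nut stays where it is left: its friction is 0.25 N m, which at a standstill can act either way. Turning takes that and, as the jaws squeeze, more; hand-tight is 0.45 to 0.6 N m, over 0.7 is forcing it
- bore_floor (a point): centre of the floor of the collet's bore, 26 mm below nut_top, on the drive's vertical axis (z up): the shank's free end stands on it when the pestle is fully home, with the head's lower edge 2 mm above the nut's face and its round end 30 mm above it
- collet: the eight spring jaws inside the nut; origin at the bore's floor. Turning the nut clockwise seen from above closes each by 2 mm per rad. They start 0.9 to 3.6 mm clear of a centred shank (not known beforehand), so they touch it after 0.45 to 1.8 rad; then the squeeze, all jaws added, grows by about 650 N per rad, and the nut's torque by 1.3 N m per rad
- spindle: the steel floor of the bore, part of the drive, that the shank's end comes to stand on; origin at its centre, the same point as bore_floor
- drive: the homogeniser drive, a white cylindrical hand unit 47 mm in diameter clamped nose-up in a grey stand with a cup of 62 mm and a base plate of 115 x 115 x 16 mm screwed to the bench, 166 mm high with its nut. Origin at the centre of its underside
- spare_nut: spare collet nut, a dark steel ring 38 mm in diameter and 22 mm high, lying beside the drive; origin under its centre
- pen: white marking pen with a black cap, 126 x 11 mm, lying beside the block; origin under its centre
- tube_rack: white rack of capped sample tubes, 70 x 200 x 95 mm; origin under its centre
- reagent: white bottle, 60 mm in diameter, 155 mm high; origin under its centre
- specimen_jar: lidded specimen jar, 58 mm in diameter, 68 mm high; origin under its centre
- amber_bottle: small brown glass bottle, 48 mm in diameter, 105 mm high; origin under its centre
Not all that is in view belongs to the job. What is shaped like the drive but red is not meant.

How it is judged:
On the way:
1. the pestle's shank is fully home in the collet: its end on the bore's floor (z of pestle_round in the frame of bore_floor between -0.003 and 0.0018 m and horizontal distance between pestle_round and bore_floor below 0.006 m), for 0.2 s.
At the end, for the whole second after the job is handed in: the pestle stands fully home in the collet (shank end within 1.8 mm of the floor and 2 mm of the axis, upright to 0.04 rad) and is at rest, the jaws of the collet squeezing its shank with 60 N or more, all added (z of pestle_round in the frame of bore_floor between -0.003 and 0.0018 m and horizontal distance between pestle_round and bore_floor below 0.002 m and angle between pestle_round's own z axis and vertical below 0.04 rad and contact force between collet and pestle_round above 60 N and linear speed of pestle_round below 0.01 m/s); the robot touches nothing.
It fails at once if the shank's end is rammed on the bore's floor with more than 40 N (contact force between spindle and pestle_round above 40 N).
It fails at once if the nut is overtightened: the jaws squeeze the shank with more than 240 N, all added (contact force between collet and pestle_round above 240 N).
It fails at once if another pestle is lifted or knocked from its hole (moved by more than 20 mm) (distance of any of pestle_cone, pestle_ball from where it was at the start of the episode above 0.02 m).
It fails at once if another thing on the bench (spare nut, pen, rack, bottles, jar) is moved by more than 30 mm (distance of any of spare_nut, pen, tube_rack, reagent, specimen_jar, amber_bottle from where it was at the start of the episode above 0.03 m).
It also fails if it takes over 69 s, if anything falls off the work surface, if the arm or the gripper's body presses on something with over 40 N, if the wrist force passes 120 N, or if a joint passes its speed limit or range.

## Working session

There is one attempt and no reset: what is moved stays moved. The work goes in short steps, each a Python script; the robot and the scene stay as the last script left them, time stands still between calls to the robot, and variables do not carry over. Pictures are saved under pics/ and viewed, about 8 in all and at most 12, crops included, and the job is handed in when it is done.

```bash
mkdir -p pics; ls; python3 - <<'E'
from cell import manip, imaging
import cv2,numpy as np
for n in("scene","top"):
    im,d=imaging.get_image(n); cv2.imwrite(f"pics/{n}0.png",cv2.resize(im[...,::-1],(800,600),interpolation=cv2.INTER_CUBIC)); np.savez(f"{n}0.npz",im=im,d=d)
    print(n,imaging.camera_params(n))
print(imaging.camera_params("wrist"),manip.read_tool_rot(),manip.read_time())
E
```

```text
pics
scene {'fx': 376.7303421262576, 'fy': 376.7303421262576, 'cx': 260.05557428471644, 'cy': 191.70787086138037, 'xyz': array([1.27873776, 0.2745059 , 0.91017656]), 'rotation': array([0.21630333, 0.32607723, 0.76467395, 0.51201589])}
top {'fx': 377.3659135085306, 'fy': 377.3659135085306, 'cx': 262.7486391961683, 'cy': 184.15538287105574, 'xyz': array([ 0.38784142, -0.03343453,  0.95942271]), 'rotation': array([-0.0695473 ,  0.0687878 ,  0.71368344, -0.69360462])}
{'fx': 271.6099784329531, 'fy': 271.6099784329531, 'cx': 253.43193103516407, 'cy': 194.41549458021055, 'tool_from_camera': array([[ 9.99999846e-01,  5.32671595e-04,  1.53603406e-04,
         5.72495395e-04],
       [ 5.54329526e-04, -9.64364869e-01, -2.64575306e-01,
        -7.30238295e-02],
       [ 7.19797769e-06,  2.64575351e-01, -9.64365016e-01,
        -1.69188567e-01],
       [ 0.00000000e+00,  0.00000000e+00,  0.00000000e+00,
         1.00000000e+00]])} [ 7.82575223e-01 -6.22555726e-01 -4.85533162e-04 -3.90350802e-04] 0.1
```

View pics/top0.png

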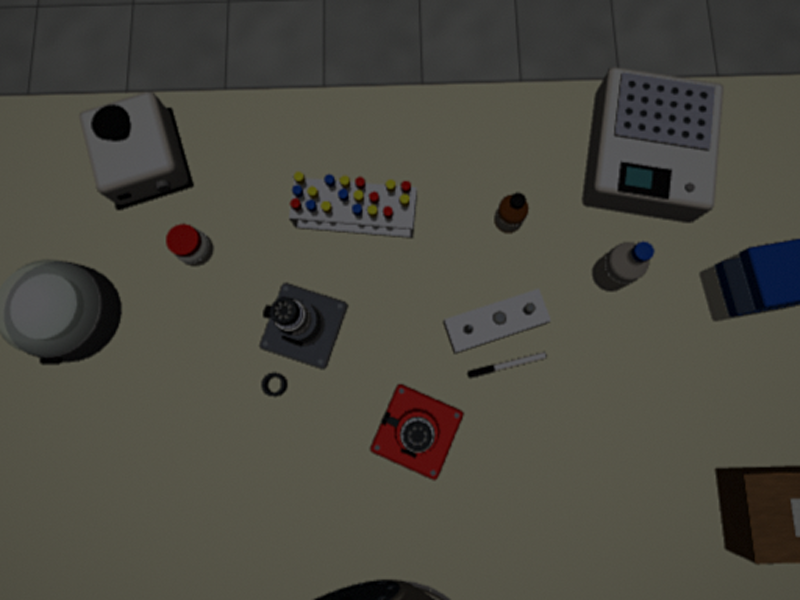

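View pics/scene0.png

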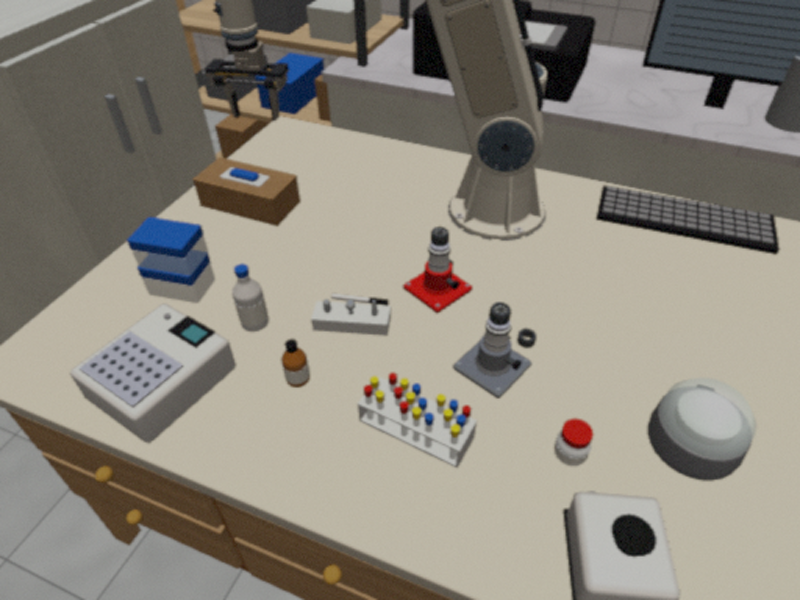

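The top view shows the grey drive's nut at about (286,310), with the red decoy at (417,433). The block's pestles are at about (468,328), (499,318) and (529,309). Next I'll enlarge the crops and measure.

```bash
cat > h.py <<'E'
from cell import manip, imaging
import cv2,numpy as np
from scipy.spatial.transform import Rotation as R
def cam(n,pose=None):
    p=imaging.camera_params(n)
    if n=="wrist":
        T=np.eye(4);T[:3,:3]=R.from_quat(pose[1]).as_matrix();T[:3,3]=pose[0];T=T@p["tool_from_camera"]
        return p,T[:3,:3],T[:3,3]
    return p,R.from_quat(p["rotation"]).as_matrix(),np.array(p["xyz"])
def ray(c,u,v):
    p,M,o=c; return M@np.array([(u-p["cx"])/p["fx"],-(v-p["cy"])/p["fy"],-1.])
def atz(c,u,v,z):
    r=ray(c,u,v); return c[2]+r*(z-c[2][2])/r[2]
def cloud(c,d):
    p,M,o=c; v,u=np.mgrid[:d.shape[0],:d.shape[1]]
    P=np.stack([(u-p["cx"])/p["fx"],-(v-p["cy"])/p["fy"],-np.ones(d.shape)],-1)*d[...,None]
    return P@M.T+o
def shot(n="wrist"):
    pose=(manip.read_eef_pos(),manip.read_tool_rot()); im,d=imaging.get_image(n); return im,d,cam(n,pose)
def down(yaw): # tool x at angle yaw in world, z down
    c,s=np.cos(yaw),np.sin(yaw)
    return R.from_matrix(np.array([[c,s,0],[s,-c,0],[0,0,-1.]])).as_quat()
E
python3 - <<'E'
from h import *
T=np.load("top0.npz");S=np.load("scene0.npz")
def crop(im,u,v,w,h,s): return cv2.resize(im[v-h//2:v+h//2,u-w//2:u+w//2][...,::-1],(w*s,h*s),interpolation=cv2.INTER_CUBIC)
A=np.hstack([crop(T["im"],185,200,50,50,8),crop(T["im"],319,205,50,50,8)])
A=np.clip(A*1.8,0,255).astype(np.uint8)
B=np.hstack([crop(S["im"],320,198,50,36,8),crop(S["im"],224,200,50,36,8)])
cv2.imwrite("pics/c1.png",np.vstack([A,B])[:, :800])
for n,D in(("top",T),("scene",S)):
    c=cam(n);P=cloud(c,D["d"])
    ctr=[atz(c,183,198,.166)] if n=="top" else [atz(c,499*.64,306*.64,.166)]
    print(n,"drive guess",ctr)
    m=(np.abs(P[...,2]-.164)<.006)&(np.hypot(*(P[...,:2]-ctr[0][:2]).transpose(2,0,1))<.05)
    q=P[m];print(m.sum(),q.mean(0),(q.min(0)+q.max(0))/2,q.max(0)-q.min(0))
    m=(np.abs(P[...,2]-.034)<.008)
    b=atz(c,499*.64,318*.64,.05) if n=="top" else atz(c,350*.64,308*.64,.05)
    m&=np.hypot(*(P[...,:2]-b[:2]).transpose(2,0,1))<.1
    q=P[m];r=cv2.minAreaRect(q[:,:2].astype(np.float32));print("block",b,len(q),r,q[:,2].mean())
    if n=="top":
        for u,v in((468,328),(499,318),(529,309)): print(atz(c,u*.64,v*.64,.066), P[int(v*.64),int(u*.64)])
E
```

```text
top drive guess [array([0.52019047, 0.13580913, 0.166     ])]
188 [0.51882074 0.14027803 0.16387468] [0.51879965 0.13995629 0.16394686] [0.03465956 0.03566264 0.0112594 ]
block [ 0.51640514 -0.17121984  0.05      ] 1306 ((0.5159510970115662, -0.16977426409721375), (0.0554063506424427, 0.1603149026632309), 16.507184982299805) 0.03357325562427919
[ 0.50014144 -0.12073074  0.066     ] [ 0.50201357 -0.11932225  0.06884939]
[ 0.51414324 -0.1687957   0.066     ] [ 0.51537434 -0.16796042  0.06631921]
[ 0.52672739 -0.21552651  0.066     ] [ 0.52886144 -0.21463841  0.06437984]
scene drive guess [array([0.51796049, 0.13797121, 0.166     ])]
110 [0.52429264 0.14272558 0.16394795] [0.52185811 0.14271586 0.16393108] [0.03850608 0.03589115 0.0118396 ]
block [ 0.52231931 -0.16772855  0.05      ] 586 ((0.5183118581771851, -0.16859181225299835), (0.06064361706376076, 0.16041482985019684), 16.54041290283203) 0.03334462810678976
```

View pics/c1.png

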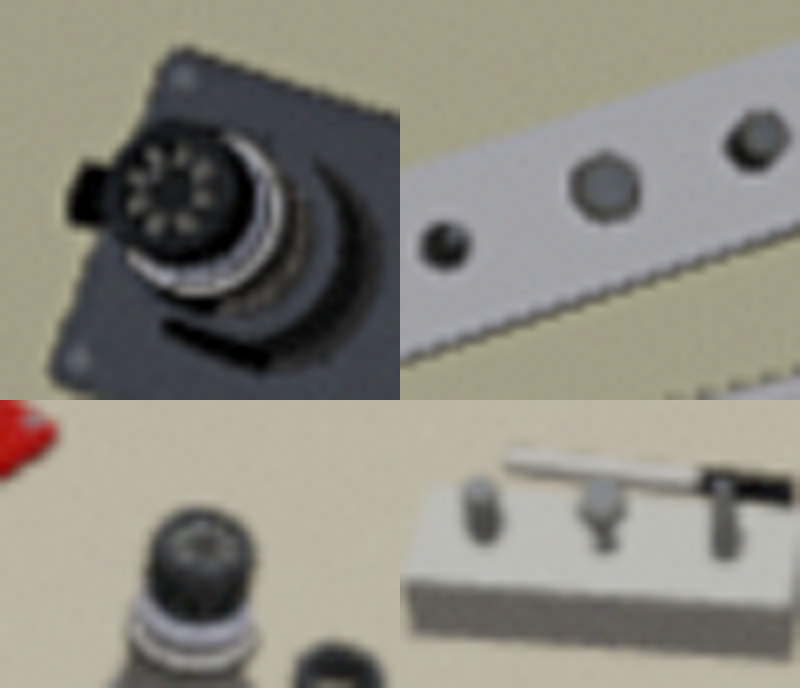

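Middle is the ball. In the scene view the bright round cylinder is the left one, towards −y, so it is top (529,309); the cone is the other end one. I'll check it from near with the wrist camera, then the nut.

```bash
python3 - <<'E'
from h import *
yaw=np.radians(16.5)
manip.goto([.529,-.217,.25],down(yaw)); print(manip.read_q())
manip.servo_line([.529,-.217,.16]); 
im,d,c=shot(); np.savez("w1.npz",im=im,d=d)
P=cloud(c,d); cen=np.array([.529,-.217])
def rep(P,cen,lo,hi,r):
    m=(P[...,2]>lo)&(P[...,2]<hi)&(np.hypot(P[...,0]-cen[0],P[...,1]-cen[1])<r)&(d>0)
    q=P[m]; (a,b),rad=cv2.minEnclosingCircle(q[:,:2].astype(np.float32)); print(len(q),q.mean(0),(a,b),rad,q.max(0)[2])
rep(P,cen,.045,.075,.02); rep(P,cen,.055,.075,.02)
m=np.abs(P[...,2]-.034)<.004; m&=np.hypot(P[...,0]-.516,P[...,1]+.17)<.1
print(cv2.minAreaRect(P[m][:,:2].astype(np.float32)),P[m][:,2].mean())
# project helper
p,M,o=c
def proj(X): y=M.T@(np.array(X)-o); return p["cx"]-p["fx"]*y[0]/y[2], p["cy"]+p["fy"]*y[1]/y[2]
print(proj([.529,-.217,.066]))
cv2.imwrite("pics/w1.png",cv2.resize(im[...,::-1],(800,600),interpolation=cv2.INTER_CUBIC)); print(manip.read_time(),manip.read_eef_pos())
E
```

```text
[-3.93248971e-01  2.38119223e-01  1.71059867e+00 -2.68178463e-04
  1.19300060e+00 -6.79615288e-01]
210 [ 0.52955708 -0.21660866  0.06045617] (0.5300314426422119, -0.2184409499168396) 0.007987257093191147 0.06629992976290688
180 [ 0.52972911 -0.21731095  0.06208995] (0.5298813581466675, -0.2183874249458313) 0.007939816452562809 0.06629992976290688
((0.5160279870033264, -0.17101573944091797), (0.05517464131116867, 0.15983793139457703), 16.599672317504883) 0.03311163064432038
(np.float64(254.59154771879093), np.float64(195.40036066626857))
2.8917 [ 0.52968079 -0.21745374  0.16102727]
```

View pics/w1.png

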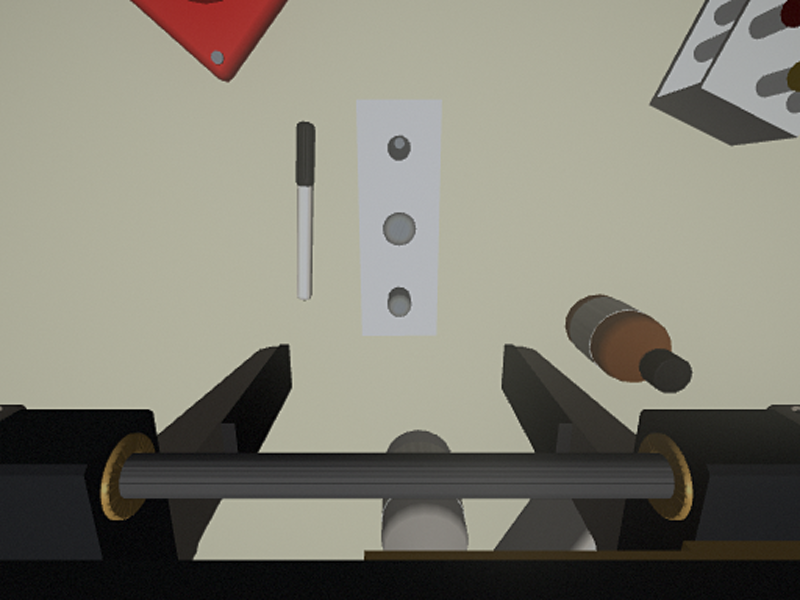

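The wrist view confirms the round pestle at (399,300), the ball at (399,228) and the cone at (399,147). A bottle stands behind the hand at (425,500), so I'll check the body's clearance from it before descending.

```bash
python3 - <<'E'
from h import *
T=np.load("top0.npz");S=np.load("scene0.npz")
yaw=np.radians(16.6);ex=np.array([np.cos(yaw),np.sin(yaw)]);ey=np.array([np.sin(yaw),-np.cos(yaw)])
for n,D in(("top",T),("scene",S)):
    P=cloud(cam(n),D["d"]); q=P[(D["d"]>0)&(P[...,2]>.06)&(P[...,2]<.2)]
    L=np.c_[(q[:,:2]-[.530,-.2185])@ex,(q[:,:2]-[.530,-.2185])@ey,q[:,2]]
    L=L[(np.abs(L[:,0])<.16)&(np.abs(L[:,1])<.2)]
    for a,b,nm in((.03,.2,"reagent"),(-.12,.03,"amber")):
        k=L[(L[:,1]>a)&(L[:,1]<b)&(np.hypot(L[:,0],L[:,1])>.075 if nm=="amber" else True)]
        if nm=="amber": k=k[k[:,0]>0.05]
        if len(k): print(n,nm,len(k),k.min(0),k.max(0))
        for z in(.06,.125): 
            kk=k[k[:,2]>z]
            if len(kk): print("  z>",z,kk.min(0),kk.max(0))
E
```

```text
top reagent 1074 [-0.01279568  0.03001187  0.06027584] [0.15977906 0.19972335 0.15811988]
  z> 0.06 [-0.01279568  0.03001187  0.06027584] [0.15977906 0.19972335 0.15811988]
  z> 0.125 [0.00345777 0.14240754 0.12511374] [0.03060296 0.17050872 0.15811988]
top amber 134 [0.13528649 0.00678203 0.06034484] [0.15994257 0.02946415 0.10747961]
  z> 0.06 [0.13528649 0.00678203 0.06034484] [0.15994257 0.02946415 0.10747961]
scene reagent 586 [0.00448898 0.03139487 0.06035902] [0.15984902 0.19995813 0.15705253]
  z> 0.06 [0.00448898 0.03139487 0.06035902] [0.15984902 0.19995813 0.15705253]
  z> 0.125 [0.00707917 0.14288473 0.12605894] [0.03444375 0.16869735 0.15705253]
scene amber 31 [0.14529003 0.00531847 0.06154885] [0.1598524  0.02992586 0.10585312]
  z> 0.06 [0.14529003 0.00531847 0.06154885] [0.1598524  0.02992586 0.10585312]
```

```bash
python3 - <<'E'
from h import *
yaw=np.radians(16.6)
manip.move_gripper(.5,25)
manip.goto([.5300,-.2186,.12],down(yaw))
manip.servo_line([.5300,-.2186,.0375],.06); print(manip.read_eef_pos(),manip.read_contact_force())
manip.move_gripper(0.0,25); print("w mm",manip.read_width()*92, manip.read_contact_force(),manip.read_eef_pos())
p=manip.read_eef_pos()
manip.servo_line([.5300,-.2186,.12],.08); print("w",manip.read_width()*92,manip.read_contact_force())
manip.servo_line([.5300,-.2186,.27],.2)
yaw=np.radians(15)
manip.goto([.520,.080,.255],down(yaw)); print(manip.read_q(),manip.read_eef_pos(),manip.read_time())
im,d,c=shot(); np.savez("w2.npz",im=im,d=d); P=cloud(c,d)
for cen in([.519,.140],):
    for lo,hi in((.160,.172),(.164,.170)):
        m=(P[...,2]>lo)&(P[...,2]<hi)&(np.hypot(P[...,0]-cen[0],P[...,1]-cen[1])<.03)&(d>0)
        q=P[m]; print(len(q),q.mean(0),cv2.minEnclosingCircle(q[:,:2].astype(np.float32)),q[:,2].min(),q[:,2].max())
p,M,o=c
y=M.T@(np.array([.519,.140,.166])-o);u,v=p["cx"]-p["fx"]*y[0]/y[2],p["cy"]+p["fy"]*y[1]/y[2];print(u,v)
a=cv2.resize(im[...,::-1],(800,600),interpolation=cv2.INTER_CUBIC)
u,v=int(u),int(v);print(max(v-40,0),max(u-40,0))
b=cv2.resize(im[max(v-40,0):v+40,max(u-40,0):u+40][...,::-1],(400,400),interpolation=cv2.INTER_CUBIC)
a[200:600,400:800]=b
cv2.imwrite("pics/w2.png",a)
E
```

```text
[ 0.53027945 -0.21871526  0.03787316] [-0.01296052 -0.23185431 -0.22641789]
w mm 15.493622952018045 [ 2.96331864  1.54072366 -0.46968823] [ 0.53066846 -0.21859887  0.03767979]
w 15.307160152388537 [-0.04789376  0.42654226 -0.17807564]
[ 1.48626953e-01  1.60113423e-01  1.79748974e+00 -4.93065011e-04
  1.18427191e+00 -1.12770921e-01] [0.52018416 0.0792385  0.25479136] 9.3083
891 [0.51891825 0.14101702 0.16413967] ((0.519298791885376, 0.14051373302936554), 0.01890246383845806) 0.1600321759954903 0.16790957043331034
556 [0.51917275 0.14122747 0.16510722] ((0.5190742611885071, 0.14048832654953003), 0.017697276547551155) 0.16400113726998133 0.16790957043331034
270.6932095200803 136.49457823140216
96 230
```

View pics/w2.png

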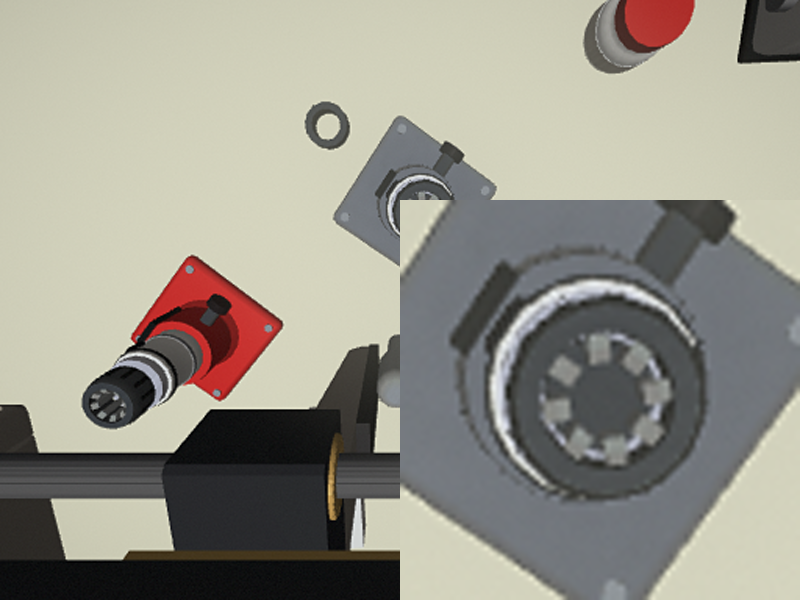

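Jaw centre in the crop is at (605,397), which maps to image pixel (271.0,135.4) and agrees with the depth circle at (.519,.1407). Next I'll lower with force checks.

```bash
python3 - <<'E'
from h import *
yaw=np.radians(15); x,y=.5191,.1408
manip.goto([x,y,.215],down(yaw)); manip.hold(.2)
e=np.array(manip.read_eef_pos())-[x,y,.215]; print("err",e)
f0=np.array(manip.read_contact_force()); x-=e[0];y-=e[1]
for z in list(np.arange(.200,.1755,-.004))+list(np.arange(.174,.1655,-.001)):
    manip.servo_line([x,y,z],.03); f=np.array(manip.read_contact_force())-f0; print(np.round(manip.read_eef_pos(),4),np.round(f,2))
    if abs(f[2])>3 or np.hypot(*f[:2])>6: print("stop");break
print(manip.read_time(),manip.read_width()*92)
E
```

```text
err [ 0.000705   -0.00098954  0.00078144]
[0.5184 0.1419 0.1999] [0.23 0.16 0.09]
[0.5183 0.1418 0.1958] [0.43 0.33 0.32]
[0.5183 0.1417 0.1918] [-1.07  0.54  0.93]
[0.5182 0.1418 0.1877] [-0.45  0.9   0.87]
[0.5183 0.1417 0.1838] [0.24 0.05 0.44]
[0.5183 0.1417 0.1798] [0.03 0.97 0.39]
[0.5183 0.1418 0.1758] [0.72 1.03 1.09]
[0.5183 0.1418 0.1739] [-0.53  1.08  0.02]
[0.5184 0.1418 0.173 ] [-0.33 -1.41 -0.41]
[0.5184 0.1418 0.172 ] [0.06 0.96 1.3 ]
[0.5184 0.1418 0.1709] [ 0.25  0.71 -0.11]
[0.5184 0.1418 0.17  ] [-0.61 -0.09  0.61]
[0.5184 0.1418 0.1689] [-0.01  0.65  0.72]
[0.5184 0.1418 0.1679] [0.46 0.14 0.19]
[0.5186 0.1419 0.1675] [-0.42 -0.36  6.26]
stop
14.3 15.560754557021156
```

Home: floor contact felt at TCP z .1675 (expected .1677) with no lateral force. Release, retreat and check with the wrist camera from the pose rotated ready for the nut.

```bash
python3 - <<'E'
from h import *
manip.move_gripper(.6,25); p=manip.read_eef_pos()
manip.servo_line([p[0],p[1],.25],.1)
q=np.array(manip.read_q()); yaw=q[0]+1.5
manip.goto([.5187,.1412,.25],down(yaw)); print(manip.read_q())
im,d,c=shot(); P=cloud(c,d); 
def st(lo,hi,r,cen=(.519,.141)):
    m=(P[...,2]>lo)&(P[...,2]<hi)&(np.hypot(P[...,0]-cen[0],P[...,1]-cen[1])<r)&(d>0)
    q=P[m]; 
    if len(q): print(lo,len(q),q.mean(0),cv2.minEnclosingCircle(q[:,:2].astype(np.float32)),q[:,2].max())
st(.162,.1675,.025);st(.172,.21,.02);st(.19,.21,.02)
cv2.imwrite("pics/w3.png",cv2.resize(im[...,::-1],(800,600),interpolation=cv2.INTER_CUBIC)); print(manip.read_time(),c[2])
E
```

```text
[ 2.62985423e-01  1.83170337e-01  1.78090691e+00  1.99252392e-05
  1.17799061e+00 -1.50010720e+00]
0.162 582 [0.51664569 0.13961642 0.16464234] ((0.5187122821807861, 0.14065203070640564), 0.018192265182733536) 0.16728541242980033
0.172 305 [0.51514505 0.14113219 0.1893455 ] ((0.5170044302940369, 0.14158649742603302), 0.007781187072396278) 0.19642727078492797
0.19 200 [0.51680254 0.14131935 0.19285905] ((0.517344057559967, 0.14159443974494934), 0.007545894477516413) 0.19642727078492797
17.4083 [0.44433187 0.12608841 0.41896178]
```

View pics/w3.png

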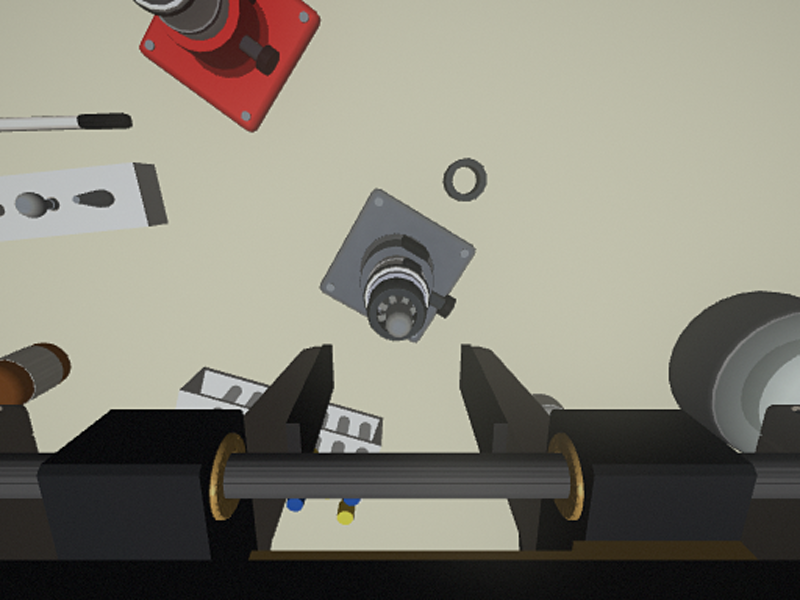

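The pestle stands in the collet at (398,320), top at z .196 as it should be. Next: grip the nut, fingertips just above the wider nose, and turn it in small steps watching the moment.

```bash
cat > turn.py <<'E'
from h import *
def turn(t_stop,qmax,step):
    T0=np.load("t0.npy"); q=np.array(manip.read_q()); tgt=q[5]; hist=[]
    while tgt<qmax:
        tgt+=step; q[5]=tgt; manip.move_joints(q)
        t=np.mean([manip.read_torque()[2] for _ in range(3)])-T0; hist.append((round(tgt,2),round(float(t),3)))
        if t>t_stop: break
    print(hist); print("q6",manip.read_q()[5],"F",np.round(manip.read_contact_force(),1),"w",manip.read_width()*92,manip.read_eef_pos(),manip.read_time())
E
python3 - <<'E'
from h import *
from turn import turn
x,y=.5188,.1408
manip.servo_line([x,y,.1432],.1); print(manip.read_eef_pos(),manip.read_contact_force(),manip.read_torque())
T0=manip.read_torque()[2]; np.save("t0.npy",T0)
manip.move_gripper(0.0,60); manip.hold(.1)
print("w",manip.read_width()*92,manip.read_eef_pos(),manip.read_contact_force(),manip.read_torque())
turn(.36,-1.0,.05)
E
```

```text
[0.51925666 0.14091319 0.14378929] [-0.2264956  -0.64094588  0.37664472] [ 0.07169478 -0.17796899 -0.03661339]
w 37.32541408758531 [0.51900015 0.1412209  0.14363387] [-1.68571697  3.58249811  4.68447627] [0.69487076 0.11657698 0.00936823]
[(np.float64(-1.45), -0.015), (np.float64(-1.4), -0.048), (np.float64(-1.35), -0.05), (np.float64(-1.3), 0.003), (np.float64(-1.25), 0.002), (np.float64(-1.2), 0.055), (np.float64(-1.15), -0.007), (np.float64(-1.1), 0.055), (np.float64(-1.05), 0.081), (np.float64(-1.0), 0.049), (np.float64(-0.95), 0.05)]
q6 -0.9543641327731094 F [-1.1  7.1  1.9] w 37.132211762797745 [0.51915163 0.14202817 0.14370167] 21.8833
```

```bash
python3 - <<'E'
from h import *
import threading
T0=np.load("t0.npy"); q=np.array(manip.read_q()); q[5]+=.1
try:
    t=threading.Thread(target=lambda:manip.move_joints(q)); t.start(); r=[]
    while t.is_alive() and len(r)<300: r.append((round(manip.read_time(),3),round(manip.read_torque()[2]-T0,3)))
    t.join(); print(len(r),r[::max(1,len(r)//25)])
except Exception as e: print(repr(e))
for _ in range(5): manip.hold(.05); print(round(manip.read_torque()[2]-T0,3),end=" ")
print(manip.read_q()[5],q[5],manip.read_time())
E
```

```text
1 [(22.133, np.float64(-0.198))]
-0.193 -0.246 -0.195 -0.177 -0.241 -0.8590316696500998 -0.8543641327731094 22.3833
```

```bash
python3 - <<'E'
from turn import turn
turn(.33,-0.55,.015)
E
```

```text
[(np.float64(-0.84), 0.304), (np.float64(-0.83), 0.188), (np.float64(-0.81), 0.267), (np.float64(-0.8), 0.3), (np.float64(-0.78), 0.203), (np.float64(-0.77), 0.167), (np.float64(-0.75), 0.156), (np.float64(-0.74), 0.201), (np.float64(-0.72), 0.203), (np.float64(-0.71), 0.269), (np.float64(-0.69), 0.19), (np.float64(-0.68), 0.249), (np.float64(-0.66), 0.233), (np.float64(-0.65), 0.226), (np.float64(-0.63), 0.259), (np.float64(-0.62), 0.217), (np.float64(-0.6), 0.188), (np.float64(-0.59), 0.178), (np.float64(-0.57), 0.182), (np.float64(-0.56), 0.215), (np.float64(-0.54), 0.227)]
q6 -0.5465367714223064 F [0.5 6.1 0.8] w 37.318916323232216 [0.51948901 0.14262458 0.14369334] 27.6333
```

Small steps give a clean reading of 0.22 N m, which is the nut's friction, so the grip holds. Continue.

```bash
python3 - <<'E'
from turn import turn
turn(.42,0.45,.02)
E
```

```text
[(np.float64(-0.53), 0.197), (np.float64(-0.51), 0.212), (np.float64(-0.49), 0.164), (np.float64(-0.47), 0.221), (np.float64(-0.45), 0.216), (np.float64(-0.43), 0.278), (np.float64(-0.41), 0.22), (np.float64(-0.39), 0.212), (np.float64(-0.37), 0.255), (np.float64(-0.35), 0.325), (np.float64(-0.33), 0.352), (np.float64(-0.31), 0.386), (np.float64(-0.29), 0.381), (np.float64(-0.27), 0.374), (np.float64(-0.25), 0.425)]
q6 -0.24819215196439026 F [ 0.1  6.8 -0.3] w 37.51166851434013 [0.51982805 0.14292365 0.14368925] 31.3833
```

```bash
python3 - <<'E'
from turn import turn
turn(.515,-0.175,.015)
E
```

```text
[(np.float64(-0.23), 0.497), (np.float64(-0.22), 0.507), (np.float64(-0.2), 0.547)]
q6 -0.20439978158774647 F [-0.2  4.7  1.3] w 37.4805758501207 [0.51992062 0.14295878 0.14369541] 32.1333
```

```bash
python3 - <<'E'
from h import *
manip.move_gripper(.6); p=manip.read_eef_pos(); manip.servo_line([p[0],p[1],.26],.12); manip.hold(.2)
print(manip.read_contact_force(),manip.read_torque(),manip.read_width())
im,d,c=shot(); P=cloud(c,d)
for lo,hi,r in((.162,.1675,.025),(.172,.187,.02),(.19,.21,.02)):
    m=(P[...,2]>lo)&(P[...,2]<hi)&(np.hypot(P[...,0]-.519,P[...,1]-.141)<r)&(d>0); q=P[m]
    print(lo,len(q),q.mean(0),cv2.minEnclosingCircle(q[:,:2].astype(np.float32)),q[:,2].max())
im2,_=imaging.get_image("scene"); print(manip.read_time())
a=cv2.resize(im[...,::-1],(800,600),interpolation=cv2.INTER_CUBIC)
a[400:600,:300]=cv2.resize(im2[170:230,200:290][...,::-1],(300,200))
a[400:600,500:800]=cv2.resize(im2[170:230,275:365][...,::-1],(300,200))
cv2.imwrite("pics/w4.png",a)
E
```

```text
[-0.0265103  -0.41539514 -0.43427066] [-0.03561193 -0.13662233  0.03518827] 0.5987450223933788
0.162 513 [0.51805477 0.14370869 0.16463895] ((0.5189802050590515, 0.14122454822063446), 0.01845100149512291) 0.1674243438268334
0.172 68 [0.51649724 0.14582162 0.17981828] ((0.5192006230354309, 0.14084458351135254), 0.007915091700851917) 0.18696226771910537
0.19 186 [0.51896389 0.14137492 0.19288044] ((0.5193488597869873, 0.14085781574249268), 0.0074778953567147255) 0.1959906861274837
34.0
```

View pics/w4.png

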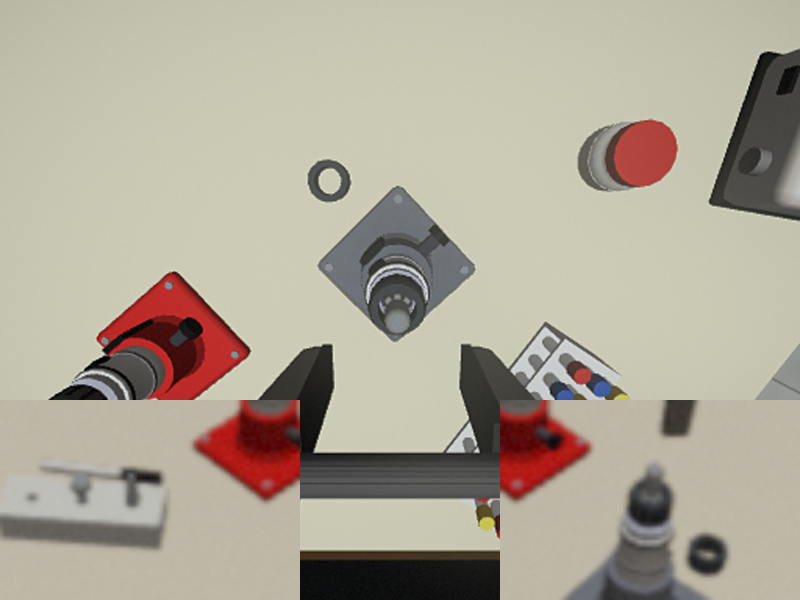

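```bash
python3 -c "
from cell import manip
manip.close_job(); print(manip.read_time())"
```

```text
the job is handed in; nothing more can be done
the job is handed in; nothing more can be done
```

I fitted the round pestle into the grey drive's collet, tightened the nut clockwise to hand-tight and handed the job in. The clock read 34.0 s at the last check, against the 69 s limit.

- **Seating:** The pestle went in without side force. The shank met the bore floor with about 6 N, at TCP z 0.1675 m (0.1677 m expected).
- **Tightening:** The nut turned about 1.3 rad. Its torque held at about 0.22 N m, which is the nut's friction. It rose from about 0.37 rad off the joint's zero position and ended at 0.5 to 0.55 N m. That suggests a squeeze of about 110 to 150 N, but I did not measure the squeeze directly.
- **Final checks:** In the last wrist view the pestle stands upright and centred, with its top at z 0.196 m and its axis within about 0.5 mm of the nut's centre. The gripper is open and clear, reading no load. The other two pestles, the pen, the spare nut and the other items in view look unmoved.
- **Readings that disagreed:**
  - With large steps, the torque read at rest was meaningless (−0.2 to 0.08 N m), so I switched to small steps.
  - The torque sensor's zero differed by about 0.07 N m between before and after the turn, so the final torque may really be 0.45 to 0.5 N m.

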